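# Put stray spares back into their stock bins

### The arm

A 6-joint arm with a two-finger parallel gripper is mounted at the origin on the work surface. World frame = base frame: x ahead of the robot, y to its left, z up, the work surface at z = 0. Lengths are in m, angles in degrees, forces in N, time in s.
With the tool pointing down it reaches from about 0.3 to 0.75 m from the base axis. Payload 8.5 kg.
Tool frame: the origin (TCP) lies midway between the tips of the shut fingers; the grasp point (between the pads) lies 19 mm behind it (env.tcp_to_grasp is the z of the grasp point in the tool frame, in m); z points along the fingers, y is the line along which they close (so a half turn about z gives the same grasp; the last joint's range is limited). The gripper opens to 85 mm and grips with 20 to 120 N. Pads are 22 mm wide; open, the fingers measure 114 mm over their backs; the gripper's body (76 mm by 85 mm) begins 54 mm behind the grasp point. The pads swing forward as they close: fully open they stand 13 mm farther back than shut.
Start: joints at [-80.747, 21.807, 74.336, -0, 83.858, -12.336], TCP at [0.202, -0.511, 0.231] pointing down, gripper open.
Joint ranges: [-178.18, 178.18], [-50.72, 133.34], [12.68, 142.11], [-81.47, 261.47], [9.98, 163.14], [-165.26, 165.26]. Speed limits (degrees/s): [136.94, 136.94, 180, 180, 180, 180].

### API

Orientations are given as a 3x3 rotation matrix whose columns are the frame's x, y, z axes.
In Python, from rig import env, imaging, job, models gives the robot as it stands. The module is installed in compiled form; this text tells all that it offers.
- The arm moves only by the tool jog_arm, never from a script. Its argument "plan" is text: rows parted by semicolons, each of 7 numbers parted by spaces: the turn, a rotation vector about the tool's x, y, z in degrees, then the shift along the tool's x, y, z in cm, then the closure in counts, from 0 (fully open) to 255 (shut). In form: rx ry rz x y z claw; .... A call has 1 to 10 rows; each row shifts and turns the commanded pose from where the row before left it, along the tool's axes as they then stand; what a row does not reach is not made up. A row lasts 1/12 s, in which the tool goes at most 41.7 mm and 7.16 degrees, less where a joint would pass 70% of its speed; a pose out of reach is approached as far as the arm can. A call with a gripper value outside its range is refused whole. The fingers move at their own pace and stop on an object; "grip_force" is the grip in N (left out, the last holds). Time passes only in rows, so rows that do not move let the fingers close. It gives the time, the measured TCP pose, the force, the opening and the grip force at its end, in the units of the state.
- env.observe(): the state, without advancing time (a new reading comes with each control period).
- imaging.get_image(name): name is "scene" or "side" or "wrist"; returns a dict with "pixels" (420x560x3 uint8, red, green, blue), "depth" (420x560 float32, m along the optical axis (not along the pixel's ray), 0 where there is no reading), "fov_y" (degrees; the focal length in pixels is half the picture's height over the tangent of half this angle, whatever the lens; pixels are square), "cx", "cy" (the principal point, pixels), "world_from_camera" (4x4, takes a point from camera to world coordinates). Camera axes: x right, y down, z forward; pixel columns grow to the right and rows downward; lengths in m; the calibration is good to about 2 mm. A picture is of the moment at which its call begins.
- job.close_job(): hands the job in; it is judged then, once.
Trained networks look in the newest picture that a camera, given by its name, has taken for a name from the list of things; names that differ only in an ending like _2 or _b are one class to them, and where a whole thing is asked for, a point or a joint stands for the part that bears it (a point fixed in the world has none). Each returns a list of dicts, best first, with "confidence" (0 to 1); they miss things now and then, are a little off and sometimes report something else, mostly with a low value. They report only what shows in the picture. A call takes as long as a camera call.
- models.outline_of(camera, query): "region" (420x560 bool, what is visible of it) and "bbox" ([centre column, centre row, width, height] in pixels, round what is visible of it).
- models.tip_of(camera, query): "at" ([column, row] in pixels: a listed point, or the origin of a listed thing).
The state is a dict: "time_s": time; "q": joint angles; "qvel": joint speeds; "joint_efforts": joint torques, N m; "position": TCP position; "tool_rot": TCP orientation; "ft_force": force on the tool from outside, world axes, zero at the start; "wrist_torque": the same for the moment, N m; "grip_width": finger opening in m; "gripper_force": force on a finger pad.
Only numpy, scipy, OpenCV 4.12 (cv2) and the standard library are available. Lean on these libraries where they do the work, as an engineer would, in place of code of your own. Each camera call takes 0.05 s, during which the arm holds its last target. There are 200 camera calls.

### The job

Four stray spares lie on the stockroom bench: put each one away in the red bin that already holds spares of its own kind and size. Lower each one right in before letting go, do not let it drop from the rim, and leave it lying flat on the bare floor in the front half of its bin, let go and at rest.

Things in the scene. Friction and masses are not known exactly. Their poses are not given: they have to be found in the camera images.
- bearing_large_center (a point): Loose large ball bearing, plain steel ring lying flat: outside diameter 52 mm, bore 25 mm, 15 mm high, about 0.13 kg. This point is its centre, 7.5 mm above its underside; z is its axis.
- bearing_small_center (a point): Loose small ball bearing, plain steel ring lying flat: outside diameter 35 mm, bore 15 mm, 11 mm high, about 0.05 kg. This point is its centre, 5.5 mm above its underside; z is its axis.
- nut_center (a point): Loose large steel hexagon nut lying flat: 46 mm across its flats, 53 mm across its corners, 24 mm high, about 0.22 kg. This point is its centre, 12 mm above its underside; z is its axis, one pair of flats faces own +-y (the others 60 degrees either way).
- carriage_center (a point): Loose linear-guide carriage, a steel block with black end caps and four screw holes on top, channel underneath: 75 mm long (own x), 44 mm wide (own y), 26 mm high (z), about 0.32 kg, lying flat. This point is its centre, 13 mm above its underside. Grip it across the 44 mm.
- bin_bearing_large_clear (a point): Red bin stocked with five large ball bearings, 52 mm across (fixed, in its back half, up to 49 mm high). Fixed; 190 long (x), 120 wide (y), back and sides 50 high, sides sloping to a 30 high front lip (own -x, towards the robot), walls 3, floor 4 mm thick. This point: middle of the bare front floor, on its upper face; bare floor 104 (x) by 114 mm (y) round it. Yaw within 0.1 rad.
- bin_bearing_small_clear (a point): Red bin stocked with seven small ball bearings, 35 mm across (fixed, in its back half, up to 26 mm high). Fixed; 190 long (x), 120 wide (y), back and sides 50 high, sides sloping to a 30 high front lip (own -x, towards the robot), walls 3, floor 4 mm thick. This point: middle of the bare front floor, on its upper face; bare floor 104 (x) by 114 mm (y) round it. Yaw within 0.1 rad.
- bin_nut_clear (a point): Red bin stocked with three large hexagon nuts (fixed, in its back half, up to 52 mm high). Fixed; 190 long (x), 120 wide (y), back and sides 50 high, sides sloping to a 30 high front lip (own -x, towards the robot), walls 3, floor 4 mm thick. This point: middle of the bare front floor, on its upper face; bare floor 104 (x) by 114 mm (y) round it. Yaw within 0.1 rad.
- bin_carriage_clear (a point): Red bin stocked with two linear-guide carriages (fixed, in its back half, up to 30 mm high). Fixed; 190 long (x), 120 wide (y), back and sides 50 high, sides sloping to a 30 high front lip (own -x, towards the robot), walls 3, floor 4 mm thick. This point: middle of the bare front floor, on its upper face; bare floor 104 (x) by 114 mm (y) round it. Yaw within 0.1 rad.
- bin_tee_clear (a point): Red bin stocked with two pipe tees: no loose spare belongs here (fixed, in its back half, up to 38 mm high). Fixed; 190 long (x), 120 wide (y), back and sides 50 high, sides sloping to a 30 high front lip (own -x, towards the robot), walls 3, floor 4 mm thick. This point: middle of the bare front floor, on its upper face; bare floor 104 (x) by 114 mm (y) round it. Yaw within 0.1 rad.

How it is judged (in metres and radians):
At the end, for the whole second after the job is handed in: The large bearing, the small bearing, the nut and the carriage each lie in the bin that holds their own kind: centre within 40 mm along and 42 mm across of the middle of the bare front floor, underside on the floor (within 6 mm), flat (within 0.2 rad), at rest (under 0.02 m/s) (x of bearing_large_center in the frame of bin_bearing_large_clear between -0.04 and 0.04 m and y of bearing_large_center in the frame of bin_bearing_large_clear between -0.042 and 0.042 m and z of bearing_large_center in the frame of bin_bearing_large_clear between 0.0025 and 0.0135 m and angle between each of bearing_large_center, bearing_small_center, nut_center, carriage_center's own z axis and vertical below 0.2 rad and linear speed of each of bearing_large, bearing_small, nut, carriage below 0.02 m/s and x of bearing_small_center in the frame of bin_bearing_small_clear between -0.04 and 0.04 m and y of bearing_small_center in the frame of bin_bearing_small_clear between -0.042 and 0.042 m and z of bearing_small_center in the frame of bin_bearing_small_clear between 0.0005 and 0.0115 m and x of nut_center in the frame of bin_nut_clear between -0.04 and 0.04 m and y of nut_center in the frame of bin_nut_clear between -0.042 and 0.042 m and z of nut_center in the frame of bin_nut_clear between 0.007 and 0.018 m and x of carriage_center in the frame of bin_carriage_clear between -0.04 and 0.04 m and y of carriage_center in the frame of bin_carriage_clear between -0.042 and 0.042 m and z of carriage_center in the frame of bin_carriage_clear between 0.008 and 0.019 m); the robot touches nothing.
It fails at once if the bearing large is dropped: it falls faster than 0.85 m/s (a free fall of about 37 mm) near the bench or inside a bin (linear speed of bearing_large above 0.85 m/s and height (world z) of bearing_large_center below 0.05 m).
It fails at once if the bearing small is dropped: it falls faster than 0.85 m/s (a free fall of about 37 mm) near the bench or inside a bin (linear speed of bearing_small above 0.85 m/s and height (world z) of bearing_small_center below 0.05 m).
It fails at once if the nut is dropped: it falls faster than 0.85 m/s (a free fall of about 37 mm) near the bench or inside a bin (linear speed of nut above 0.85 m/s and height (world z) of nut_center below 0.05 m).
It fails at once if the carriage is dropped: it falls faster than 0.85 m/s (a free fall of about 37 mm) near the bench or inside a bin (linear speed of carriage above 0.85 m/s and height (world z) of carriage_center below 0.05 m).
It also fails if it takes over 102 s, if anything falls off the work surface, if the arm or the gripper's body presses on something with over 40 N, if the wrist force passes 120 N, or if a joint passes its speed limit or range.

## Working session

There is one attempt and no reset: what is moved stays moved. The work goes in short steps, Python scripts to look and compute and a tool call to move; the robot and the scene stay as the last step left them, time stands still between calls to the robot, and variables do not carry over. Pictures are saved under pics/ and viewed, at most 14 in all, crops included, and the job is handed in when it is done.

Besides the shell and the picture viewer there is one more tool, called after "Request:" as a command line: name --argument value ..., lists and objects as JSON in quotes. jog_arm: Moves the arm, as the interface text tells. Its arguments: {"type":"object","properties":{"plan":{"type":"string"},"grip_force":{"type":"number"}},"required":["plan"]}

```bash
mkdir -p pics
cat > h.py <<'E'
import numpy as np, cv2
from rig import env, imaging, job, models
def cam(n):
    im=imaging.get_image(n); im['f']=210/np.tan(np.radians(im['fov_y'])/2); return im
def pts(im,mask=None):
    d=im['depth']; v,u=np.nonzero((d>0) if mask is None else (mask&(d>0)))
    z=d[v,u]; p=np.stack([(u-im['cx'])/im['f']*z,(v-im['cy'])/im['f']*z,z],1)
    T=im['world_from_camera']; return p@T[:3,:3].T+T[:3,3]
def save(im,n): cv2.imwrite('pics/'+n,im['pixels'][:,:,::-1])
E
python3 - <<'E'
from h import *
s=env.observe(); print(s['position'],s['tool_rot'],env.tcp_to_grasp,s['ft_force'])
for n in ['scene','side']:
    im=cam(n); save(im,n+'0.png'); print(n,im['world_from_camera'].round(3).tolist())
    for q in ['bearing_large','bearing_small','nut','carriage']:
        for r in models.outline_of(n,q)[:3]:
            p=pts(im,r['region'])
            print(q,round(r['confidence'],2),np.round(r['bbox']),p.mean(0).round(3) if len(p) else None,p.min(0).round(3),p.max(0).round(3))
    for q in ['bearing_large','bearing_small','nut','carriage','tee']:
        for r in models.tip_of(n,'bin_%s_clear'%q)[:2]: print('bin',q,round(r['confidence'],2),np.round(r['at']))
E
```

```text
[ 0.20231401 -0.51112759  0.23071617] [[ 9.29839909e-01  3.67964237e-01 -2.52112122e-04]
 [ 3.67964211e-01 -9.29838873e-01  1.41730354e-03]
 [ 2.87093364e-04 -1.41063364e-03 -9.99998964e-01]] -0.0187 [-0.06987204 -0.19055915  0.38730236]
scene [[0.886, 0.316, -0.339, 0.918], [0.463, -0.588, 0.663, -0.731], [0.01, -0.744, -0.668, 0.782], [0.0, 0.0, 0.0, 1.0]]Traceback (most recent call last):
  File "<stdin>", line 6, in <module>
ValueError: it knows: bearing_large_center, bearing_small_center, bin_bearing_large_clear, bin_bearing_small_clear, bin_carriage_clear, bin_nut_clear, bin_tee_clear, carriage_center, nut_center
```

Run:
```python
from h import *
for n in ['scene','side']:
    im=cam(n); save(im,n+'0.png'); print(n,im['world_from_camera'][:3,3].round(3).tolist(),im['f'],im['cx'],im['cy'])
    for q in ['bearing_large','bearing_small','nut','carriage']:
        for r in models.outline_of(n,q+'_center')[:3]:
            p=pts(im,r['region'])
            if len(p): print(q,round(r['confidence'],2),np.round(r['bbox']),p.mean(0).round(3),p.min(0).round(3),p.max(0).round(3))
    for q in ['bearing_large','bearing_small','nut','carriage','tee']:
        for r in models.tip_of(n,'bin_%s_clear'%q)[:2]:
            u,v=np.round(r['at']).astype(int); m=np.zeros((420,560),bool); m[max(v-1,0):v+2,max(u-1,0):u+2]=1; p=pts(im,m)
            print('bin',q,round(r['confidence'],2),u,v,np.median(p,0).round(3) if len(p) else None)
```

```text
scene [0.918, -0.731, 0.782] 542.6815266223845 275.93481373991614 207.09527770372927
bearing_large 0.82 [198. 234.  28.  24.] [ 0.426 -0.105  0.011] [ 0.396 -0.129 -0.002] [ 0.451 -0.076  0.018]
bearing_small 0.68 [250. 184.  19.  11.] [0.429 0.085 0.007] [ 0.408  0.068 -0.003] [0.446 0.105 0.013]
nut 0.88 [203. 283.  28.  26.] [ 0.503 -0.211  0.016] [ 0.463 -0.234 -0.005] [ 0.527 -0.17   0.027]
carriage 0.58 [302. 165.  35.  29.] [0.511 0.185 0.019] [ 0.469  0.168 -0.004] [0.547 0.221 0.029]
bin bearing_large 0.73 206 282 [ 0.515 -0.217  0.025]
bin bearing_large 0.62 364 158 [0.641 0.244 0.045]
bin bearing_small 0.56 249 360 [ 0.657 -0.31   0.003]
bin nut 0.77 320 238 [0.645 0.002 0.003]
bin carriage 0.94 288 292 [ 0.65  -0.153  0.004]
bin tee 0.9 343 194 [0.634 0.149 0.004]
bin tee 0.25 247 183 [0.432 0.079 0.009]
side [0.067, 0.619, 0.493] 423.6836414677141 278.67108444071033 207.5164322112561
bearing_large 0.59 [357. 228.  25.  16.] [ 0.424 -0.094  0.012] [ 0.4  -0.15 -0.  ] [ 0.452 -0.071  0.017]
bearing_small 0.79 [304. 267.  22.  22.] [0.431 0.093 0.008] [ 0.413  0.06  -0.001] [0.459 0.11  0.014]
nut 0.76 [352. 197.  21.  20.] [ 0.501 -0.196  0.019] [ 0.48  -0.224  0.004] [ 0.526 -0.177  0.026]
carriage 0.91 [236. 276.  50.  35.] [0.505 0.203 0.021] [ 0.471  0.149 -0.001] [0.549 0.221 0.029]
bin bearing_large 0.64 145 280 [0.634 0.3   0.004]
bin bearing_small 0.93 322 169 [ 0.657 -0.314  0.006]
bin nut 0.68 248 213 [0.654 0.002 0.005]
bin nut 0.63 322 170 [ 0.622 -0.251  0.033]
bin carriage 0.6 290 188 [ 0.657 -0.158  0.005]
bin carriage 0.23 300 270 [0.429 0.106 0.011]
bin tee 0.97 203 246 [0.633 0.16  0.005]
```

View pics/scene0.png

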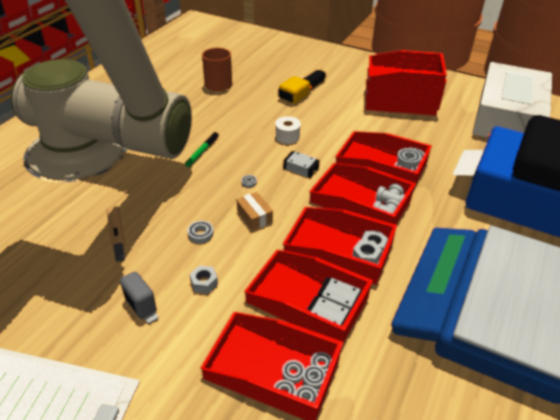

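View pics/side0.png

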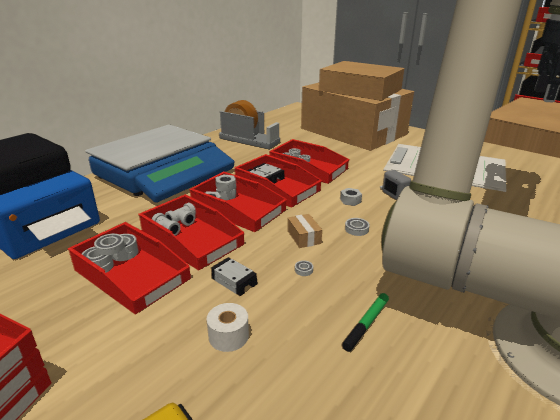

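The scene shows the nut at about (203,281), large bearing (200,232), small bearing (249,181) and carriage (300,163). The bins, from far to near, hold large bearings, tees, nuts, carriages and small bearings. The side view agrees, so the "bearing_large" hit at (206,282) is false because that is the loose nut. I'll move over the bench and look with the wrist camera.

Request:
jog_arm --plan "0 0 0 3.4 -2.3 0 0;0 0 0 3.4 -2.3 0 0;0 0 0 3.4 -2.3 0 0;0 0 0 3.4 -2.3 0 0;0 0 0 3.4 -2.3 0 0;0 0 0 3.4 -2.3 0 0;0 0 0 3.4 -2.3 0 0;0 0 0 3.4 -2.3 0 0;0 0 0 3.4 -2.3 0 0;0 0 0 3.4 -2.3 0 0"

```text
time_s: 1.88
position: [0.4347, -0.1706, 0.2316]
tool_rot: [[0.93, 0.368, 0.001], [0.368, -0.93, -0.0], [0.0, 0.001, -1.0]]
ft_force: [0.3, -1.2, 0.6]
grip_width: 0.0857
gripper_force: 0.0
```

Request:
jog_arm --plan "0 0 5.4 0 0 0 0;0 0 5.4 0 0 0 0;0 0 5.4 0 0 0 0;0 0 5.4 0 0 0 0;0 0 0 0 0 0 0"

```text
time_s: 2.3
position: [0.4339, -0.1723, 0.2314]
tool_rot: [[1.0, -0.003, 0.0], [-0.003, -1.0, -0.0], [0.0, 0.0, -1.0]]
ft_force: [0.2, -0.4, -0.3]
grip_width: 0.0856
gripper_force: 0.0
```

```bash
cat >> h.py <<'E'
def rect(p):
    (c,(w,h),a)=cv2.minAreaRect((p[:,:2]*1000).astype(np.float32)); return np.round([*c,w,h,a],1)
def top(im,q,zmin):
    for r in models.outline_of('wrist',q)[:2]:
        p=pts(im,r['region']); p=p[p[:,2]>zmin]
        if len(p)>20: print(q,round(r['confidence'],2),np.round(r['bbox']),len(p),'rect mm',rect(p),'zmax',np.percentile(p[:,2],95).round(4))
def look(n,a=0):
    im=cam('wrist'); save(im,n)
    s=env.observe(); print('t',s['time_s'],'tcp',s['position'].round(4),'yaw',np.degrees(np.arctan2(s['tool_rot'][1,0],s['tool_rot'][0,0])).round(2),'grip',s['grip_width'],s['gripper_force'],'ft',s['ft_force'])
    for q,z in [('bearing_large',.009),('bearing_small',.006),('nut',.015),('carriage',.018)]: top(im,q+'_center',z)
    return im
E
python3 - <<'E'
from h import *
im=look('w1.png'); print(im['world_from_camera'].round(3).tolist(),im['f'])
# bins from scene+side red pixels
P=[]
for n in ['scene','side']:
    im=cam(n); h=cv2.cvtColor(im['pixels'],cv2.COLOR_RGB2HSV)
    m=((h[:,:,0]<8)|(h[:,:,0]>172))&(h[:,:,1]>170)&(h[:,:,2]>60); p=pts(im,m); P.append(p)
    p=p[(p[:,0]>.5)&(p[:,0]<.85)&(abs(p[:,1])<.42)&(p[:,2]<.057)&(p[:,2]>0)]
    w=p[p[:,2]>.027]; 
    for y0 in [-.31,-.155,0,.155,.3]:
        k=w[abs(w[:,1]-y0)<.072]; f=p[(abs(p[:,1]-y0)<.05)&(p[:,2]<.01)]
        print(n,y0,rect(k),'y',np.percentile(k[:,1],[1,99]).round(3),'x',np.percentile(k[:,0],[1,99]).round(3),'floor',np.median(f[:,2]).round(4),np.percentile(f[:,0],[1,99]).round(3))
E
```

```text
t 2.35 tcp [ 0.4339 -0.1724  0.2314] yaw 0.1 grip 0.08561098021387466 0.0 ft [ 0.18408285 -0.82042982  0.53665388]
bearing_large_center 0.8 [207. 187.  53.  48.] 1500 rect mm [425.9 -99.9  50.8  50.9  31.4] zmax 0.0151
bearing_small_center 0.95 [ 30. 181.  40.  37.] 801 rect mm [430.1  90.4  35.1  35.1  80.1] zmax 0.0111
[[-0.003, -0.953, -0.302, 0.511], [-1.0, 0.003, 0.002, -0.173], [-0.001, 0.302, -0.953, 0.373], [0.0, 0.0, 0.0, 1.0]] 352.75964984868557
scene -0.31 [ 696.4 -305.8  193.1  125.1    4.7] y [-0.372 -0.241] x [0.6   0.795] floor 0.0036 [0.603 0.787]
scene -0.155 [ 686.8 -153.   125.2  193.    88.2] y [-0.216 -0.091] x [0.592 0.784] floor 0.0034 [0.595 0.782]
scene 0 [687.6  -6.3 193.3 126.9   3.4] y [-0.071  0.058] x [0.592 0.785] floor 0.0033 [0.594 0.717]
scene 0.155 [673.8 149.8 128.6 193.2  86.8] y [0.084 0.212] x [0.578 0.771] floor 0.003 [0.581 0.769]
scene 0.3 [6.705e+02 2.977e+02 1.925e+02 1.292e+02 6.000e-01] y [0.235 0.361] x [0.576 0.766] floor 0.0029 [0.577 0.765]
side -0.31 [ 699.4 -303.4  196.7  128.3    4.5] y [-0.368 -0.238] x [0.601 0.798] floor 0.0053 [0.602 0.728]
side -0.155 [ 688.6 -149.8  127.5  195.    88.8] y [-0.211 -0.087] x [0.592 0.785] floor 0.0051 [0.594 0.711]
side 0 [689.   -3.8 195.4 126.5   3.8] y [-0.067  0.063] x [0.591 0.785] floor 0.0048 [0.593 0.735]
side 0.155 [675.7 152.9 123.6 196.8  87.1] y [0.089 0.216] x [0.577 0.772] floor 0.0047 [0.579 0.734]
side 0.3 [6.711e+02 3.023e+02 1.961e+02 1.231e+02 3.000e-01] y [0.242 0.363] x [0.574 0.767] floor 0.0045 [0.577 0.721]
```

View pics/w1.png

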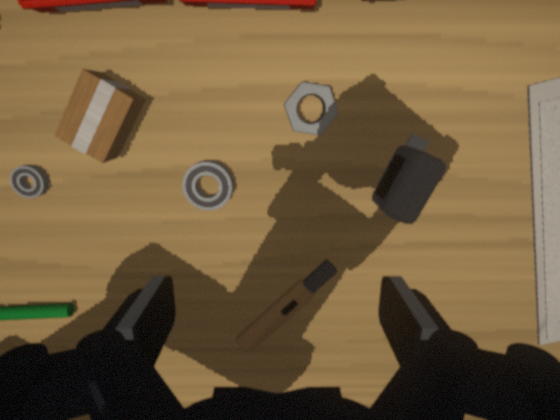

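The wrist view shows the nut at (311,108), with flats facing roughly ±x of the world. The large bearing is at (208,185) and the small one at (29,181). The network missed the nut, so I'll fit its hexagon from the depth.

```bash
cat >> h.py <<'E'
def nutfit(im):
    p=pts(im); p=p[(abs(p[:,0]-.50)<.05)&(abs(p[:,1]+.203)<.05)&(p[:,2]>.021)&(p[:,2]<.03)]
    c=np.median(p[:,:2],0); 
    for _ in range(20):
        best=None
        for a in np.arange(0,60,.5):
            n=[np.array([np.cos(t),np.sin(t)]) for t in np.radians(a+np.array([0,60,120]))]
            w=[np.ptp(np.percentile((p[:,:2])@k,[.5,99.5])) for k in n]
            if best is None or sum(w)<best[0]: best=(sum(w),a,w,np.linalg.lstsq(np.array(n),[np.mean(np.percentile(p[:,:2]@k,[.5,99.5])) for k in n],rcond=None)[0])
        break
    print('nut flat normal',best[1],np.round(best[2],4),'c',best[3].round(4),len(p))
E
python3 - <<'E'
from h import *
im=cam('wrist'); nutfit(im)
E
```

```text
nut flat normal 49.5 [0.0453 0.0453 0.0454] c [ 0.5033 -0.2055] 1389
```

Request:
jog_arm --plan "0 0 0 3.45 1.65 0 0;0 0 0 3.45 1.65 0 0;0 0 -6.5 0 0 4 0;0 0 -6.5 0 0 4 0;0 0 -6.5 0 0 4 0;0 0 0 0 0 4 0;0 0 0 0 0 2.5 0;0 0 0 0 0 0 0;0 0 0 0 0 0 0" --grip_force 40

```text
time_s: 3.45
position: [0.5028, -0.2054, 0.0462]
tool_rot: [[0.943, 0.334, -0.001], [0.334, -0.943, 0.001], [-0.001, -0.001, -1.0]]
ft_force: [-0.1, -0.5, 1.3]
grip_width: 0.085
gripper_force: 0.0
```

Run:
```python
from h import *
im=look('w2.png'); nutfit(im)
```

```text
t 3.5 tcp [ 0.5036 -0.2059  0.0476] yaw 19.5 grip 0.08542440078015903 0.0 ft [ 0.69255203 -0.55380832  1.17587563]
bearing_large_center 0.7 [493.  73. 134. 146.] 5379 rect mm [ 608.9 -267.2   73.2   35.9   53.4] zmax 0.0364
bearing_large_center 0.58 [ 63. 305. 105.  88.] 4970 rect mm [ 451.3 -115.4   49.2  113.3   56.1] zmax 0.0147
bearing_small_center 0.21 [ 62. 304. 104.  89.] 5368 rect mm [ 450.2 -116.1   49.   111.1   54.1] zmax 0.0147
nut_center 0.68 [277. 250.  93. 102.] 5013 rect mm [ 504.4 -205.8   46.    51.6   50.7] zmax 0.0237
nut_center 0.3 [493.  73. 133. 145.] 4766 rect mm [ 608.2 -267.7   72.4   35.2   54.6] zmax 0.0366
nut flat normal 49.5 [0.0452 0.0453 0.0449] c [ 0.5042 -0.2055] 4325
```

View pics/w2.png

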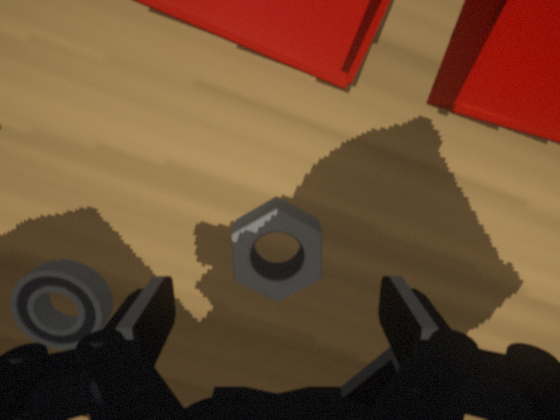

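The nut is centred between the fingers at (277,250) with its flats parallel to the pads, so I'll descend and grip.

Request:
jog_arm --plan "0 0 0 0 0 2.5 0;0 0 0 0 0 1.8 0;0 0 0 0 0 0 0;0 0 0 0 0 0 255;0 0 0 0 0 0 255;0 0 0 0 0 0 255;0 0 0 0 0 0 255;0 0 0 0 0 0 255;0 0 0 0 0 0 255;0 0 0 0 0 0 255"

```text
time_s: 4.53
position: [0.5035, -0.2059, 0.0048]
tool_rot: [[0.943, 0.334, 0.002], [0.334, -0.943, -0.002], [0.002, 0.002, -1.0]]
ft_force: [-0.7, 0.7, 6.1]
grip_width: 0.0454
gripper_force: 41.3
```

Request:
jog_arm --plan "0 0 0 0 0 -2 255;0 0 5.3 0 0 -2.8 255;0 0 5.3 0 0 -2.8 255;0 0 5.3 0 0 -2.8 255;0 0 0 2.6 -3.2 0 255;0 0 0 2.6 -3.2 0 255;0 0 0 2.6 -3.2 0 255;0 0 0 2.6 -3.2 0 255;0 0 0 2.6 -3.2 0 255;0 0 0 2.4 -3.2 0 255"

```text
time_s: 5.37
position: [0.6454, -0.0022, 0.1078]
tool_rot: [[0.998, 0.063, 0.0], [0.063, -0.998, -0.0], [0.0, 0.0, -1.0]]
ft_force: [0.3, -0.7, -1.6]
grip_width: 0.0451
gripper_force: 42.7
```

Request:
jog_arm --plan "0 0 0 0 0 0 255;0 0 0 0 0 0 255;0 0 0 0 0 0 255"

```text
time_s: 5.62
position: [0.6441, -0.0043, 0.1073]
tool_rot: [[0.998, 0.063, -0.001], [0.063, -0.998, -0.0], [-0.001, 0.0, -1.0]]
ft_force: [0.8, 0.5, -2.7]
grip_width: 0.0453
gripper_force: 42.7
```

Run:
```python
from h import *
im=look('w3.png')
```

```text
t 5.6667 tcp [ 0.644  -0.0049  0.1074] yaw 3.55 grip 0.04497847055212813 42.70672023296356 ft [-0.40032399 -0.12571591 -1.49055771]
bearing_small_center 0.41 [147. 415.  14.  10.] 23 rect mm [447.2  94.2   2.    9.2  14.3] zmax 0.0083
nut_center 0.77 [277. 289. 117. 134.] 10539 rect mm [603.4  -8.8 136.5  46.1   5.4] zmax 0.126
carriage_center 0.85 [ 28. 354.  57.  98.] 2591 rect mm [576.3 146.5  47.6 234.4  51.2] zmax 0.026
```

View pics/w3.png

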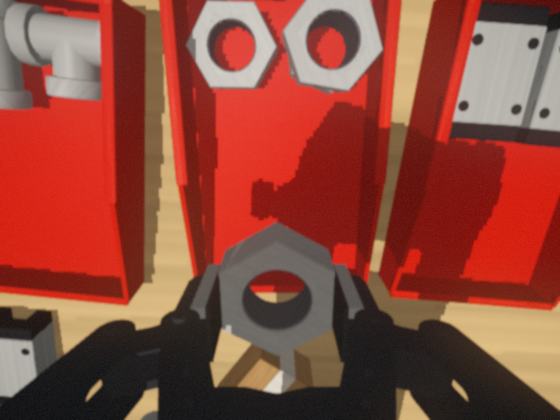

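The nut is held over the front of the nut bin, whose stocked nuts show at (233,45) and (333,42). It is well aligned, so I'll lower it.

Request:
jog_arm --plan "0 0 0 0 0 3 255;0 0 0 0 0 3 255;0 0 0 0 0 2 255;0 0 0 0 0 1 255;0 0 0 0 0 0.7 255;0 0 0 0 0 0 255;0 0 0 0 0 0 255;0 0 0 0 0 0 85;0 0 0 0 0 0 85;0 0 0 0 0 0 85"

```text
time_s: 6.7
position: [0.6452, -0.0043, 0.0115]
tool_rot: [[0.998, 0.063, 0.002], [0.063, -0.998, -0.0], [0.002, 0.001, -1.0]]
ft_force: [-0.1, -0.4, -0.2]
grip_width: 0.0568
gripper_force: 0.0
```

Request:
jog_arm --plan "0 0 0 0 0 -2.5 85;0 0 0 0 0 -4 85;0 0 0 0 0 -4 85;0 0 0 -3.75 1.37 0 0;0 0 0 -3.75 1.37 0 0;0 0 0 -3.75 1.37 0 0;0 0 0 -3.75 1.37 0 0;0 0 0 -3.75 1.37 0 0;0 0 0 -3.75 1.37 0 0;0 0 0 0 0 0 0"

```text
time_s: 7.53
position: [0.42, -0.101, 0.1156]
tool_rot: [[0.998, 0.06, -0.003], [0.06, -0.998, 0.001], [-0.003, -0.001, -1.0]]
ft_force: [0.9, -0.3, -0.4]
grip_width: 0.0854
gripper_force: 0.0
```

Request:
jog_arm --plan "0 0 0 0 0 0 0;0 0 0 0 0 4 0;0 0 0 0 0 0 0;0 0 0 0 0 0 0"

```text
time_s: 7.87
position: [0.4253, -0.0998, 0.0749]
tool_rot: [[0.998, 0.063, -0.003], [0.063, -0.998, 0.002], [-0.003, -0.002, -1.0]]
ft_force: [0.7, -0.5, -0.0]
grip_width: 0.0853
gripper_force: 0.0
```

Run:
```python
from h import *
im=look('w4.png')
im=cam('scene'); r=models.outline_of('scene','nut_center')[:2]
for k in r: p=pts(im,k['region']); print(k['confidence'],rect(p[p[:,2]>.02]),np.percentile(p[:,2],95))
```

```text
t 7.9167 tcp [ 0.4259 -0.1001  0.0759] yaw 3.64 grip 0.08564297194387002 0.0 ft [ 0.30979535 -0.67361085 -0.3036368 ]
bearing_large_center 0.65 [277. 227.  89.  83.] 4252 rect mm [426.  -99.7  51.6  51.7  81.6] zmax 0.0148
0.87 [644.2  -9.6  45.4  49.2  40.5] 0.02875325216744009
```

Request:
jog_arm --plan "0 0 0 0 0 3.5 0;0 0 0 0 0 2.7 0;0 0 0 0 0 1.2 0;0 0 0 0 0 0 255;0 0 0 0 0 0 255;0 0 0 0 0 0 255;0 0 0 0 0 0 255;0 0 0 0 0 0 255;0 0 0 0 0 0 255"

```text
time_s: 8.97
position: [0.4258, -0.1006, 0.0027]
tool_rot: [[0.998, 0.063, 0.002], [0.063, -0.998, -0.001], [0.002, 0.001, -1.0]]
ft_force: [-1.6, 0.7, 7.7]
grip_width: 0.0498
gripper_force: 41.3
```

Request:
jog_arm --plan "0 0 0 0 0 -2.5 255;0 0 0 0 0 -4.1 255;0 0 0 0 0 -4.1 255;0 0 0 2.07 -3.51 0 255;0 0 0 2.07 -3.51 0 255;0 0 0 2.07 -3.51 0 255;0 0 0 2.07 -3.51 0 255;0 0 0 2.07 -3.51 0 255;0 0 0 2.07 -3.51 0 255;0 0 0 2.07 -3.51 0 255"

```text
time_s: 9.8
position: [0.5549, 0.1562, 0.1094]
tool_rot: [[0.998, 0.063, 0.001], [0.063, -0.998, 0.0], [0.001, 0.0, -1.0]]
ft_force: [1.0, -1.1, -1.1]
grip_width: 0.0496
gripper_force: 42.5
```

Request:
jog_arm --plan "0 0 0 2.07 -3.51 0 255;0 0 0 2.07 -3.51 0 255;0 0 0 2.07 -3.51 0 255;0 0 0 2.07 -3.51 0 255;0 0 3 0 0 0 255;0 0 0 0 0 0 255;0 0 0 0 0 0 255;0 0 0 0 0 0 255"

```text
time_s: 10.47
position: [0.628, 0.2983, 0.1089]
tool_rot: [[1.0, 0.011, -0.0], [0.011, -1.0, -0.0], [-0.0, 0.0, -1.0]]
ft_force: [0.1, -0.0, -0.5]
grip_width: 0.0501
gripper_force: 42.4
```

Run:
```python
from h import *
im=look('w5.png')
```

```text
t 10.5167 tcp [0.628  0.2982 0.109 ] yaw 0.58 grip 0.049900614011677176 42.41769254207611 ft [-0.29785083 -1.46331803 -0.47689008]
bearing_large_center 0.67 [277. 286. 121. 118.] 10225 rect mm [628.4 298.   52.3  50.2   1.4] zmax 0.1207
nut_center 0.72 [269. 148. 232. 294.] 26648 rect mm [6.671e+02 3.014e+02 1.881e+02 1.225e+02 6.000e-01] zmax 0.0494
carriage_center 0.98 [410. 354.  52.  97.] 489 rect mm [561.8 205.2 185.4  44.7  21. ] zmax 0.0257
```

View pics/w5.png

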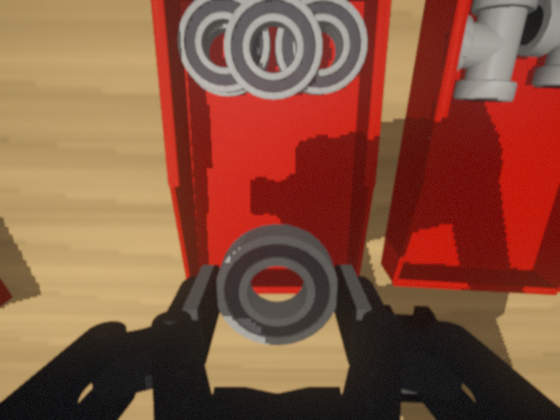

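The large bearing is held over the bin stocked with large bearings at (272,45) and is aligned. I'll lower it.

Request:
jog_arm --plan "0 0 0 0 0 3 255;0 0 0 0 0 3 255;0 0 0 0 0 2.4 255;0 0 0 0 0 1 255;0 0 0 0 0 0.7 255;0 0 0 0 0 0 255;0 0 0 0 0 0 255;0 0 0 0 0 0 68;0 0 0 0 0 0 68;0 0 0 0 0 0 68"

```text
time_s: 11.55
position: [0.6286, 0.2994, 0.0081]
tool_rot: [[1.0, 0.01, 0.001], [0.01, -1.0, 0.0], [0.001, -0.0, -1.0]]
ft_force: [-0.5, -0.5, -0.2]
grip_width: 0.0628
gripper_force: 0.0
```

Request:
jog_arm --plan "0 0 0 0 0 -2.5 68;0 0 0 0 0 -4 68;0 0 0 0 0 -4 68;0 0 0 0 0 -2.5 68;0 0 0 -3.1 2.7 0 0;0 0 0 -3.1 2.7 0 0;0 0 0 -3.1 2.7 0 0;0 0 0 -3.1 2.7 0 0;0 0 0 0 0 0 0;0 0 0 0 0 0 0"

```text
time_s: 12.38
position: [0.5043, 0.1891, 0.1381]
tool_rot: [[1.0, 0.009, 0.0], [0.009, -1.0, 0.0], [0.0, -0.0, -1.0]]
ft_force: [0.6, 0.5, 0.7]
grip_width: 0.0851
gripper_force: 0.0
```

Run:
```python
from h import *
im=look('w6.png')
p=pts(im); p=p[(abs(p[:,0]-.51)<.07)&(abs(p[:,1]-.195)<.07)&(p[:,2]>.018)&(p[:,2]<.03)]; print(rect(p))
im=cam('side')
for k in models.outline_of('side','bearing_large_center')[:2]: p=pts(im,k['region']); print(k['confidence'],rect(p[p[:,2]>.014]),np.percentile(p[:,2],95))
```

```text
t 12.4333 tcp [0.5058 0.1899 0.1383] yaw 0.55 grip 0.08518389628887417 0.0 ft [0.49042848 0.30489971 0.80270086]
bearing_large_center 0.86 [115.  32.  88.  65.] 3674 rect mm [623.7 298.5  41.2  52.7   1.9] zmax 0.019
bearing_small_center 0.62 [387. 281.  41.  45.] 543 rect mm [469.5 116.6 107.1  34.4  33.1] zmax 0.0108
nut_center 0.59 [541.  23.  36.  46.] 902 rect mm [631.7  11.1  32.6  12.6  29.3] zmax 0.0276
[525.9 195.2 139.9 108.2  89.9]
0.87 [617.8 300.   75.2  51.7   1.9] 0.020479325356169035
0.24 [670.9 302.4 196.9 122.    0.7] 0.04999706200621046
```

View pics/w6.png

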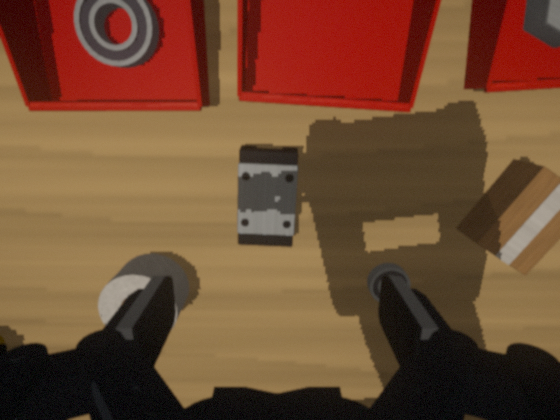

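The carriage is at (269,196) with its long axis close to world x. The tape roll is at (150,290) by the left finger, and the large bearing rests flat in its bin. I'll get the carriage pose and the roll extents.

Run:
```python
from h import *
im=cam('wrist')
p=pts(im); q=p[(abs(p[:,0]-.51)<.05)&(abs(p[:,1]-.195)<.042)&(p[:,2]>.021)&(p[:,2]<.03)]; print('car',rect(q))
im=cam('side'); p=pts(im)
q=p[(abs(p[:,0]-.50)<.11)&(p[:,1]>.235)&(p[:,1]<.36)&(p[:,0]<.56)&(p[:,2]>.008)&(p[:,2]<.075)]; print('roll',rect(q),q.min(0),q.max(0))
q=q[q[:,2]>.03]; print('rolltop',rect(q),q.min(0),q.max(0))
```

```text
car [510.1 196.6  44.   74.8  87.9]
roll [423.7 298.3  61.4  63.3  58.6] [0.39275366 0.26633666 0.00804428] [0.45586203 0.32902393 0.04260084]
rolltop [423.9 298.2  60.8  63.2  54.9] [0.39275366 0.26633666 0.03001678] [0.45586203 0.32902393 0.04260084]
```

Request:
jog_arm --plan "0 0 2.6 0.4 -0.7 4 0;0 0 0 0 0 4 0;0 0 0 0 0 3.3 0;0 0 0 0 0 1.5 0;0 0 0 0 0 0.5 0;0 0 0 0 0 0 255;0 0 0 0 0 0 255;0 0 0 0 0 0 255;0 0 0 0 0 0 255;0 0 0 0 0 0 255" --grip_force 60

```text
time_s: 13.67
position: [0.5102, 0.1972, 0.006]
tool_rot: [[0.999, -0.035, 0.003], [-0.035, -0.999, 0.0], [0.003, -0.001, -1.0]]
ft_force: [-0.6, -0.0, 4.9]
grip_width: 0.0425
gripper_force: 62.1
```

Request:
jog_arm --plan "0 0 0 0 0 0 255;0 0 0 0 0 -0.5 255;0 0 0 0 0 -1 255"

```text
time_s: 13.92
position: [0.5086, 0.1969, 0.0194]
tool_rot: [[0.999, -0.035, -0.002], [-0.035, -0.999, -0.0], [-0.002, 0.0, -1.0]]
ft_force: [-0.0, 0.0, -3.7]
grip_width: 0.0433
gripper_force: 61.5
```

Request:
jog_arm --plan "0 0 0 0 0 -4 255;0 0 0 0 0 -4 255;0 0 0 0 0 -1.2 255;0 0 0 1.65 3.8 0 255;0 0 0 1.65 3.8 0 255;0 0 0 1.65 3.8 0 255;0 0 0 1.65 3.8 0 255;0 0 0 1.65 3.8 0 255;0 0 0 1.65 3.8 0 255;0 0 0 1.65 3.8 0 255"

```text
time_s: 14.75
position: [0.6155, -0.0748, 0.1123]
tool_rot: [[0.999, -0.035, 0.0], [-0.035, -0.999, 0.0], [0.0, -0.0, -1.0]]
ft_force: [1.1, 0.6, -3.2]
grip_width: 0.0424
gripper_force: 63.3
```

Request:
jog_arm --plan "0 0 0 1.65 3.8 0 255;0 0 0 1.65 3.8 0 255;0 0 0 0 0 0 255;0 0 0 0 0 0 255;0 0 0 0 0 0 255;0 0 0 0 0 0 255"

```text
time_s: 15.25
position: [0.6453, -0.1487, 0.1117]
tool_rot: [[0.999, -0.034, -0.0], [-0.034, -0.999, 0.0], [-0.0, -0.0, -1.0]]
ft_force: [-0.3, 0.5, -3.1]
grip_width: 0.0424
gripper_force: 63.4
```

Run:
```python
from h import *
im=look('w7.png')
```

```text
t 15.3 tcp [ 0.6454 -0.1486  0.1118] yaw -1.93 grip 0.04298845603109033 63.40194828808308 ft [-0.35017888 -0.36338006 -3.45173347]
bearing_small_center 0.55 [275. 286. 116. 181.] 19177 rect mm [ 645.3 -149.2   44.2   75.9   87.9] zmax 0.1314
nut_center 0.63 [ 72. 224.  90.  78.] 3538 rect mm [645.9  -5.3  46.2  53.2  34.3] zmax 0.0278
carriage_center 0.67 [ 91. 152. 179. 304.] 18682 rect mm [686.8  -5.4 191.7 121.1   3.1] zmax 0.0513
carriage_center 0.63 [276. 287. 117. 182.] 19234 rect mm [ 645.3 -149.1   44.1   75.9   87.9] zmax 0.1314
```

View pics/w7.png

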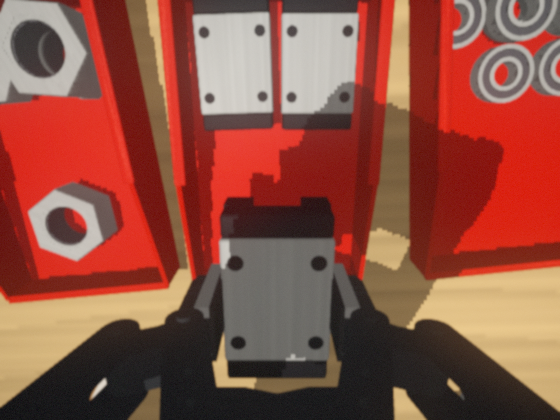

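The carriage is held level over the carriage bin with stocked carriages at (235,65) and (318,65). The nut lies flat in its own bin at (72,222). I'll lower the carriage.

Request:
jog_arm --plan "0 0 0 0 0 3 255;0 0 0 0 0 3 255;0 0 0 0 0 2.4 255;0 0 0 0 0 1 255;0 0 0 0 0 0.7 255;0 0 0 0 0 0 255;0 0 0 0 0 0 255;0 0 0 0 0 0 85;0 0 0 0 0 0 85;0 0 0 0 0 0 85"

```text
time_s: 16.33
position: [0.6463, -0.1502, 0.0114]
tool_rot: [[0.999, -0.035, 0.002], [-0.035, -0.999, -0.001], [0.002, 0.001, -1.0]]
ft_force: [-0.7, 0.4, 1.1]
grip_width: 0.0568
gripper_force: 0.0
```

Request:
jog_arm --plan "0 0 0 0 0 -2.5 85;0 0 0 0 0 -4 85;0 0 0 0 0 -4 85;0 0 0 0 0 -2 85;0 0 0 -2.8 -2.92 0 60;0 0 0 -2.8 -2.92 0 60;0 0 0 -2.8 -2.92 0 60;0 0 0 -2.8 -2.92 0 60;0 0 0 -2.8 -2.92 0 60;0 0 0 -2.8 -2.92 0 60"

```text
time_s: 17.17
position: [0.4826, 0.0322, 0.1359]
tool_rot: [[0.999, -0.035, 0.002], [-0.035, -0.999, -0.0], [0.002, 0.0, -1.0]]
ft_force: [0.6, 0.2, -0.0]
grip_width: 0.0655
gripper_force: 0.0
```

Request:
jog_arm --plan "0 0 0 -2.8 -2.92 0 60;0 0 0 -2.8 -2.92 0 60;0 0 0 0 0 0 60;0 0 0 0 0 0 60;0 0 0 0 0 0 60"

```text
time_s: 17.58
position: [0.4308, 0.0912, 0.136]
tool_rot: [[0.999, -0.035, 0.002], [-0.035, -0.999, -0.0], [0.002, 0.0, -1.0]]
ft_force: [0.9, 0.5, 0.3]
grip_width: 0.0651
gripper_force: 0.0
```

Run:
```python
from h import *
im=look('w8.png'); a=pts(im); b=pts(cam('scene')); c=pts(cam('side'))
for p in (a,b,c):
    q=p[(abs(p[:,0]-.50)<.08)&(abs(p[:,1]-.02)<.06)&(p[:,2]>.014)&(p[:,2]<.08)&(p[:,0]<.565)]
    print('carton',rect(q),np.percentile(q[:,2],98)); (r)=cv2.boxPoints(cv2.minAreaRect((q[:,:2]*1000).astype(np.float32))).round(); print(r.tolist())
```

```text
t 17.6333 tcp [0.431  0.0909 0.1357] yaw -2.04 grip 0.06503797688118514 0.0 ft [ 0.01148677 -0.30221958 -0.37463806]
bearing_small_center 0.59 [276. 202.  45.  46.] 1198 rect mm [430.7  91.2  33.5  34.3  27.1] zmax 0.0109
carton [496.6  -1.7  50.7  70.7  58.2] 0.03543765965300026
[[453.0, -5.0], [513.0, -42.0], [540.0, 1.0], [480.0, 38.0]]
carton [474.3   9.7  53.5 128.2  55.2] 0.03718907318467429
[[406.0, 24.0], [512.0, -49.0], [542.0, -5.0], [437.0, 68.0]]
carton [ 4.974e+02 -4.000e-01  5.040e+01  7.540e+01  5.790e+01] 0.037330177373832256
[[452.0, -2.0], [516.0, -42.0], [543.0, 1.0], [479.0, 41.0]]
```

View pics/w8.png

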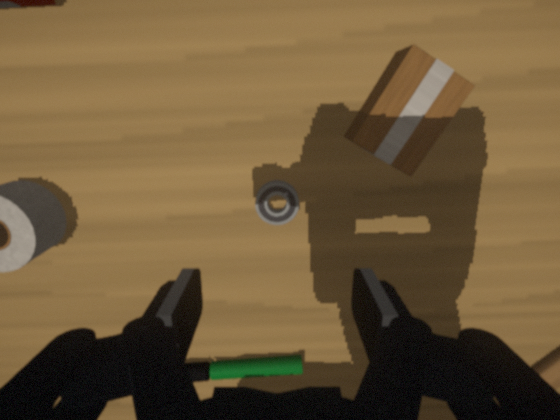

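The small bearing is centred at (277,202), and the carton at (410,110), 36 mm high, is clear of the fingers. I'll descend and grip.

Request:
jog_arm --plan "0 0 0 0 0 4 60;0 0 0 0 0 4 60;0 0 0 0 0 3 60;0 0 0 0 0 1.6 60;0 0 0 0 0 0.8 60;0 0 0 0 0 0 255;0 0 0 0 0 0 255;0 0 0 0 0 0 255;0 0 0 0 0 0 255;0 0 0 0 0 0 255" --grip_force 40

```text
time_s: 18.77
position: [0.4308, 0.0913, 0.0025]
tool_rot: [[0.999, -0.035, 0.003], [-0.035, -0.999, -0.0], [0.003, 0.0, -1.0]]
ft_force: [-2.2, 0.1, 7.9]
grip_width: 0.0327
gripper_force: 40.1
```

Request:
jog_arm --plan "0 0 0 0 0 0 255;0 0 0 0 0 -0.5 255;0 0 0 0 0 -2 255"

```text
time_s: 19.02
position: [0.429, 0.0914, 0.0256]
tool_rot: [[0.999, -0.035, -0.004], [-0.035, -0.999, 0.0], [-0.004, -0.0, -1.0]]
ft_force: [-0.4, -0.6, -0.2]
grip_width: 0.0326
gripper_force: 39.9
```

Request:
jog_arm --plan "0 0 0 0 0 -4 255;0 0 0 0 0 -4.1 255;0 0 0 2.13 3.57 0 255;0 0 0 2.13 3.57 0 255;0 0 0 2.13 3.57 0 255;0 0 0 2.13 3.57 0 255;0 0 0 2.13 3.57 0 255;0 0 0 2.13 3.57 0 255;0 0 0 2.13 3.57 0 255;0 0 0 2.13 3.57 0 255"

```text
time_s: 19.85
position: [0.5907, -0.2019, 0.1081]
tool_rot: [[0.999, -0.035, 0.0], [-0.035, -0.999, -0.0], [0.0, 0.0, -1.0]]
ft_force: [0.7, 0.1, -0.2]
grip_width: 0.0327
gripper_force: 39.9
```

Request:
jog_arm --plan "0 0 0 2.13 3.57 0 255;0 0 0 2.13 3.57 0 255;0 0 0 2.13 3.57 0 255;0 0 -6.6 0 0 0 255;0 0 0 0 0 0 255;0 0 0 0 0 0 255;0 0 0 0 0 0 255"

```text
time_s: 20.43
position: [0.6501, -0.3081, 0.1079]
tool_rot: [[0.997, 0.078, -0.0], [0.078, -0.997, 0.0], [-0.0, -0.0, -1.0]]
ft_force: [-0.6, 0.5, -0.8]
grip_width: 0.0326
gripper_force: 39.9
```

Run:
```python
from h import *
im=look('w9.png')
```

```text
t 20.4833 tcp [ 0.6502 -0.308   0.1081] yaw 4.53 grip 0.03277450728493434 39.94947016239166 ft [-0.43348709  0.4990534   0.0331582 ]
bearing_small_center 0.76 [277. 284.  72.  86.] 4545 rect mm [ 636.5 -309.4   62.3   32.9    4.8] zmax 0.1159
carriage_center 0.61 [ 46. 204.  93. 122.] 8214 rect mm [ 646.4 -150.9   45.1   75.4   87.4] zmax 0.0301
```

View pics/w9.png

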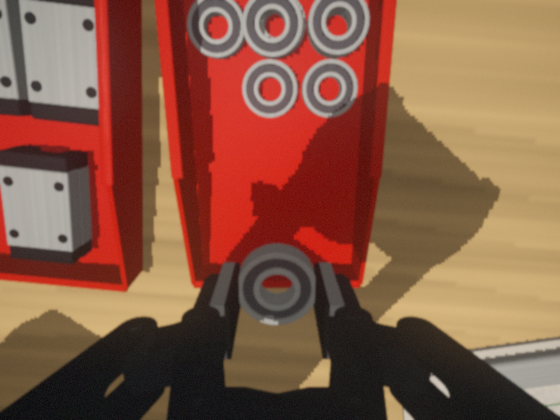

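The small bearing is held over the small-bearing bin and is aligned. The carriage lies flat in its bin at (45,204). I'll lower the bearing.

Request:
jog_arm --plan "0 0 0 0 0 3 255;0 0 0 0 0 3 255;0 0 0 0 0 2.4 255;0 0 0 0 0 1 255;0 0 0 0 0 0.7 255;0 0 0 0 0 0 255;0 0 0 0 0 0 255;0 0 0 0 0 0 110;0 0 0 0 0 0 110;0 0 0 0 0 0 110"

```text
time_s: 21.52
position: [0.6507, -0.3095, 0.0069]
tool_rot: [[0.997, 0.08, 0.001], [0.08, -0.997, -0.001], [0.001, 0.001, -1.0]]
ft_force: [-0.7, -0.1, 0.2]
grip_width: 0.0486
gripper_force: 0.0
```

Request:
jog_arm --plan "0 0 0 0 0 0 110;0 0 0 0 0 -2 110;0 0 0 0 0 -4 110;0 0 0 0 0 -4 110;0 0 0 -4 0 -1 110;0 0 0 -4 0 -1 110;0 0 0 -2 0 0 110;0 0 0 0 0 0 110;0 0 0 0 0 0 110"

```text
time_s: 22.27
position: [0.5503, -0.3177, 0.1271]
tool_rot: [[0.997, 0.079, 0.001], [0.079, -0.997, -0.0], [0.001, 0.001, -1.0]]
ft_force: [-1.0, -0.1, -0.2]
grip_width: 0.0484
gripper_force: 0.0
```

Run:
```python
from h import *
im=look('w10.png')
for n in ['scene','side']:
  im=cam(n)
  if n=='scene': save(im,'scene1.png')
  for q,z in [('bearing_large',.014),('bearing_small',.01),('nut',.02),('carriage',.022)]:
    for k in models.outline_of(n,q+'_center')[:1]: p=pts(im,k['region']); p=p[p[:,2]>z]; print(n,q,k['confidence'],rect(p),np.percentile(p[:,2],95))
```

```text
t 22.3167 tcp [ 0.5511 -0.3175  0.1266] yaw 4.56 grip 0.04820279492844257 0.0 ft [ 0.484347   -0.1541653  -0.27851649]
bearing_small_center 0.77 [275.  65.  52.  60.] 1854 rect mm [ 650.  -310.3   33.9   33.9   88.5] zmax 0.0149
nut_center 0.22 [273.  72. 220. 143.] 5621 rect mm [ 644.5 -308.6   86.7  120.9    4.6] zmax 0.0452
carriage_center 0.69 [ 39.  57.  79. 114.] 7275 rect mm [ 643.1 -153.8   39.8   69.1   86.5] zmax 0.0301
scene bearing_large 0.65 [626.5 300.1  51.2  38.8  10.7] 0.019243596744622365
scene bearing_small 0.69 [ 649.  -312.4   34.1   35.2   73.3] 0.016440792262020443
scene nut 0.78 [643.3  -8.8  45.   50.9  34.7] 0.028789481744410175
side bearing_large 0.67 [622.2 306.6  49.8  70.6  43.6] 0.02038929940755676
side bearing_small 0.44 [ 633.1 -289.    26.6   88.2   42.4] 0.017278118848915024
side nut 0.63 [645.5  -3.6  45.5  50.   40.5] 0.029584764719166344
side carriage 0.62 [671.  302.3 196.1 122.8   0.9] 0.05061962496397655
```

View pics/scene1.png

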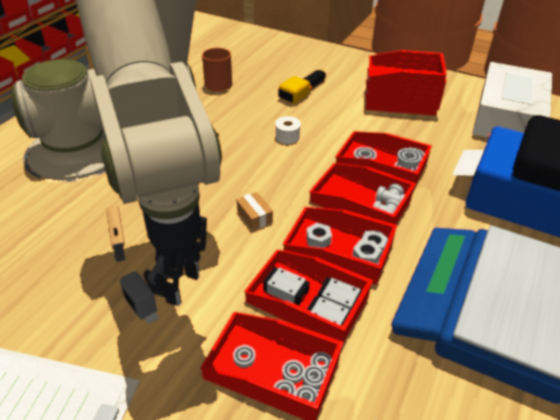

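All four spares lie flat in the right bins: large bearing (365,153), nut (318,233), carriage (287,283), small bearing (244,354). The arm is clear of everything.

```bash
python3 -c "
from h import *
print(job.close_job())"
```

```text
the job is handed in; nothing more can be done
None
```

All four spares are lying flat and released in the front halves of their matching bins, checked on camera, and I handed the job in at about 22 s; the hand-in returned no verdict.

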